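# Check the stop button of the microscope stage console

### The job

Do the daily check of the mushroom stop button on the microscope stage's control console: with a fingertip push it straight down until it latches, then take the hand off it for a moment so that it is seen to stay in by itself. Then release it: with a fingertip against one of the three lobes of its head, push the head round clockwise (seen from above) until the button springs fully out again, and move clear. Do not take the head between the fingers, do not touch the joystick, and leave the loose things on the bench and on the console where they stand.

Things in the scene. Friction and masses are not known exactly. Their poses are not given: they have to be found in the camera images.
- console: control console of the microscope stage: flat grey box 184 (x) by 313 mm (y), top panel 60 mm above the bench, fixed. Origin: centre of its underside, on the bench; x points away from its front edge (the side with four small keys), y to its left. On it the stop button's axis stands at x = -15, y = +80 mm, the joystick at x = -10, y = -85 mm. The panel is bare for 50 mm around the button's axis.
- stop: mushroom stop button with a red three-lobed head. Origin on its axis (z up), level with the panel while it is out; moves and turns with it. In plan the head is a hub of 17 mm radius with three tabs (lobes) 16 mm wide, with round ends, reaching 31 mm from the axis, at 0 (+x), 120 and 240 degrees in this frame; hollows between them at 60, 180 and 300 degrees.
- stop_top (a point): middle of the domed top of the head, 32.5 mm above the origin of stop (92.5 mm above the bench while out); axes as stop. The head's underside lies 16.5 mm below it, the lobes' tops 3 mm below it. Under the head are a neck 23 mm thick and, fixed on the panel, a bezel 43 mm across and 5 mm high.
- stop_press (a joint): how far the button is pressed in (m): 0 = out, hard end stop at 0.0085. Pressed past 0.007 it latches and then stays in by itself at about 0.007. The spring takes 5 N at first and about 10 N just before it latches.
- stop_twist (a joint): how far the head is turned (rad), positive clockwise seen from above: 0 = at rest, its axes parallel to the console's (it does not turn the other way), end stop at 0.87. A spring (0.04 to 0.08 N m) turns it back to 0 when let go. With the button latched, turning it past 0.45 to 0.6 frees the latch and the button springs out.
- joystick: joystick of the stage on the console, a thin stick with a black knob in a rubber boot, 52 mm across at the foot and 65 mm tall; origin at its foot on the panel. Not to be touched.
- bottle: loose amber glass bottle with red screw cap, 56 mm in diameter, 105 mm tall, on the bench; origin at the centre of its underside. Leave where it stands.
- slide_box: loose flat plastic box for microscope slides, 98 by 82 mm, 35 mm high, on the bench; origin at the centre of its underside. Leave where it stands.
- dishes: two loose stacked culture dishes, 91 mm in diameter, 31 mm high together, on the bench; origin at the centre of the underside. Leave where they stand.
- canister: loose clear canister with black lid holding an objective, 40 mm in diameter, 48 mm tall, standing on the console's panel about 100 mm from the button; origin at the centre of its underside. Leave where it stands.
Things that resemble listed ones, but are neither listed nor needed, are in the scene too. Of the things shaped like the bottle, the amber one is meant. Of the things that look like the canister, the larger one is meant.

How it is judged:
By the outcome, as a careful person would: the job done as asked, in the order asked, and still so for the second after the job is handed in, with the robot touching nothing.
It also fails if it takes over 40 s, if anything falls off the work surface, if the arm or the gripper's body presses on something with over 40 N, if the wrist force passes 120 N, or if a joint passes its speed limit or range.

### The arm

A 6-joint arm with a two-finger parallel gripper is mounted at the origin on the work surface. World frame = base frame: x ahead of the robot, y to its left, z up, the work surface at z = 0. Lengths are in mm, angles in rad, forces in N, time in s.
With the tool pointing down it reaches from about 300 to 750 mm from the base axis. Payload 8.5 kg.
Tool frame: the origin (TCP) lies midway between the tips of the shut fingers; the grasp point (between the pads) lies 19 mm behind it (hold_point_z is the distance from the TCP to the grasp point, in mm); z points along the fingers, y is the line along which they close (so a half turn about z gives the same grasp; the last joint's range is limited). The gripper opens to 85 mm and grips with 20 to 120 N. Pads are 22 mm wide; open, the fingers measure 114 mm over their backs; the gripper's body (76 mm by 85 mm) begins 54 mm behind the grasp point. The pads swing forward as they close: fully open they stand 13 mm farther back than shut.
Start: joints at [1.067, 0.381, 1.297, -0, 1.464, -0.215], TCP at [156.633, 527.206, 231.322] pointing down, gripper open.
Joint ranges: [-3.11, 3.11], [-0.89, 2.33], [0.22, 2.48], [-1.42, 4.56], [0.17, 2.85], [-2.88, 2.88]. Speed limits (rad/s): [2.39, 2.39, 3.14, 3.14, 3.14, 3.14].

### API

Orientations are given as a unit quaternion [w, x, y, z].
In Python, from plant import * gives the robot as it stands. The module is installed in compiled form; this text tells all that it offers.
- The arm moves only by the tool servo_tool, never from a script. Its arguments are lists of equal length, an entry for each row: "slide": the shift along the tool's x, y, z in cm, a list of three; "twist": the turn, a rotation vector about the tool's x, y, z in rad, a list of three. In form: {"slide": [[dx, dy, dz], ...], "twist": [[ax, ay, az], ...]}. A call has 1 to 10 rows; each row shifts and turns the commanded pose from where the row before left it, along the tool's axes as they then stand; what a row does not reach is not made up. A row lasts 1/10 s, in which the tool goes at most 50 mm and 8.59 degrees, less where a joint would pass 70% of its speed; a pose out of reach is approached as far as the arm can. A call is refused whole if a number of a shift passes 5 or a number of a turn 0.15, either way. A call with a gripper value outside its range is refused whole. "claw" is the finger opening in cm, from 0 to 8.54, set as the call begins (left out, the last holds). The fingers move at their own pace and stop on an object; "newtons" is the grip in N (left out, the last holds). Time passes only in rows, so rows that do not move let the fingers close. It gives the time, the measured TCP pose, the force, the opening and the grip force at its end, in the units of the state.
- read_state(): the state, without advancing time (a new reading comes with each control period).
- camera(name): name is "side" or "top"; returns (picture, depth): 400x640x3 uint8, red, green, blue; 400x640 float32, mm along the optical axis (not along the pixel's ray), 0 where there is no reading.
- get_calibration(name): a dict with "fx", "fy", "cx", "cy" (pixels), "D" ([k1, k2, p1, p2, k3] as OpenCV has them; the pictures are not rectified), "R" (3x3) and "t" (3): a world point X has camera coordinates R X + t. Camera axes: x right, y down, z forward; pixel columns grow to the right and rows downward; lengths in mm; the calibration is good to about 2 mm. A picture is of the moment at which its call begins. get_calibration takes no time and is no camera call.
- finish_job(): hands the job in; it is judged then, once.
Trained networks look in the newest picture that a camera, given by its name, has taken for a name from the list of things; names that differ only in an ending like _2 or _b are one class to them, and where a whole thing is asked for, a point or a joint stands for the part that bears it (a point fixed in the world has none). Each returns a list of dicts, best first, with "score" (0 to 1); they miss things now and then, are a little off and sometimes report something else, mostly with a low value. They report only what shows in the picture. A call takes as long as a camera call. They do not tell look-alikes from the thing itself.
- spot_in(camera, target): "centre" ([column, row] in pixels, amid what is visible of it).
- pinpoint(camera, target): "centre" ([column, row] in pixels: a listed point, or the origin of a listed thing).
The state is a dict: "time_s": time; "joint_pos": joint angles; "dq": joint speeds; "joint_torque": joint torques, N m; "eef_pos": TCP position; "ee_rot": TCP orientation; "ft_force": force on the tool from outside, world axes, zero at the start; "wrist_torque": the same for the moment, N m; "opening": finger opening in mm; "grasp_force": force on a finger pad.
Only numpy, scipy, OpenCV 4.12 (cv2) and the standard library are available. Lean on these libraries where they do the work, as an engineer would, in place of code of your own. Each camera call takes 0.05 s, during which the arm holds its last target. There are 200 camera calls.

## Working session

There is one attempt and no reset: what is moved stays moved. The work goes in short steps, Python scripts to look and compute and a tool call to move; the robot and the scene stay as the last step left them, time stands still between calls to the robot, and variables do not carry over. Pictures are saved under pics/ and viewed, at most 10 in all, crops included, and the job is handed in when it is done.

Besides the shell and the picture viewer there is one more tool, called as name(argument=value, ...), one argument or row to a line, values as JSON. servo_tool: Moves the arm, as the interface text tells. Its arguments: {"type":"object","properties":{"slide":{"type":"array","items":{"type":"array","items":{"type":"number"}}},"twist":{"type":"array","items":{"type":"array","items":{"type":"number"}}},"claw":{"type":"number"},"newtons":{"type":"number"}},"required":["slide","twist"]}

```bash
mkdir -p pics
cat > h.py <<'E'
from plant import *
import numpy as np, cv2
def K(n):
    c=get_calibration(n); return c,np.array([[c['fx'],0,c['cx']],[0,c['fy'],c['cy']],[0,0,1]]),np.array(c['D'],float)
def ray(n,px):
    c,k,D=K(n); u=cv2.undistortPoints(np.array([[px]],float),k,D)[0,0]
    R=np.array(c['R']);t=np.array(c['t']); return -R.T@t, R.T@np.array([u[0],u[1],1])
def atz(n,px,z):
    o,d=ray(n,px); return o+d*(z-o[2])/d[2]
def bydepth(n,px,dep):
    o,d=ray(n,px); return o+d*dep
def proj(n,X):
    c,k,D=K(n); R=np.array(c['R']);t=np.array(c['t'],float)
    return cv2.projectPoints(np.array(X,float).reshape(-1,1,3),cv2.Rodrigues(R)[0],t,k,D)[0][:,0]
E
python3 - <<'E'
from h import *
np.set_printoptions(precision=1,suppress=True)
for n in ("top","side"):
    p,d=camera(n); cv2.imwrite(f"pics/{n}0.png",p[:,:,::-1]); np.save(f"{n}d.npy",d)
    for t in ("stop_top","console","joystick","canister","bottle"):
        for r in pinpoint(n,t)[:3]:
            z={"stop_top":92.5,"console":0,"joystick":60,"canister":60,"bottle":0}[t]
            print(n,t,round(r['score'],2),np.array(r['centre']),atz(n,r['centre'],z))
s=read_state(); print(s['time_s'],s['eef_pos'],s['ee_rot'],s['opening'])
E
```

```text
top stop_top 0.53 [291.2 238.8] [537.2  42.6  92.5]
top console 0.81 [322.7 240.2] [544.6 -37.5   0. ]
top console 0.6 [242.5 210.5] [622.5 182.4   0. ]
top joystick 0.76 [357.2 240.6] [ 538.4 -124.9   60. ]
top joystick 0.75 [320.9 214.2] [605.7 -30.8  60. ]
top canister 0.54 [324.1 215.4] [602.7 -39.2  60. ]
top canister 0.41 [350.6 179.2] [ 700.3 -107.9   60. ]
top bottle 0.86 [315.2 143.7] [816.8 -13.    0. ]
top bottle 0.34 [289.5 237.4] [550.9  52.2   0. ]
top bottle 0.2 [325.4 214.3] [615.6 -44.    0. ]
side stop_top 0.71 [292.  181.3] [536.9  46.6  92.5]
side console 0.62 [287.3 229. ] [546.6 -43.8   0. ]
side joystick 0.69 [288.5 226.3] [ 570.9 -107.4   60. ]
side joystick 0.59 [273.8 227.3] [ 536.8 -119.5   60. ]
side canister 0.71 [309.2 210. ] [603.4 -28.3  60. ]
side canister 0.59 [341.4 254.3] [ 718.6 -181.9   60. ]
side bottle 0.83 [353.2 234.3] [720.5 -26.6   0. ]
side bottle 0.58 [387.4 240.1] [810.4 -30.6   0. ]
0.6 [156.6 527.2 231.3] [-0.   0.1  1.  -0. ] 85.37478072325165
```

View pics/top0.png

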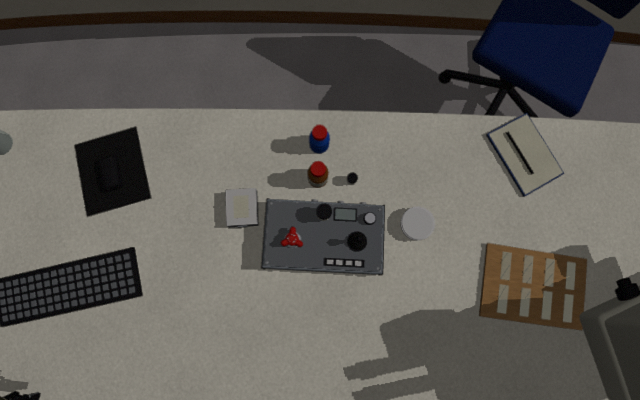

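View pics/side0.png

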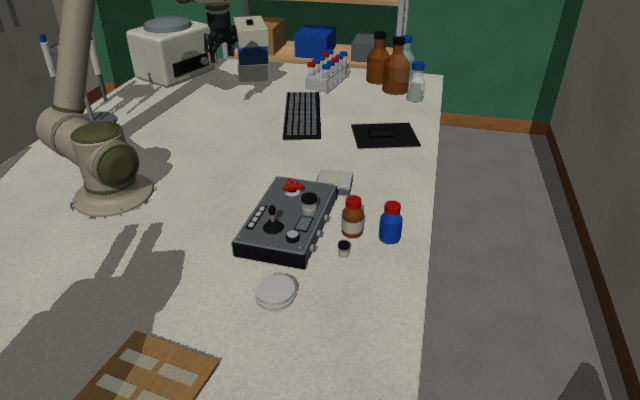

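The top view shows the console spanning (262,198)–(385,273), with keys at (344,263) on the robot's side. The three-lobed red head is at (291,238), the joystick at (357,241), the canister at (324,211), and a knob at (370,217). Other red things are the bottle caps at (318,170) and (319,131), and they are not lobed, so the head is the one at (291,238). Next come the axis, the yaw and a close crop.

```bash
python3 - <<'E'
from h import *
np.set_printoptions(precision=1,suppress=True)
out=[]
for n in ("top","side"):
    p=cv2.imread(f"pics/{n}0.png"); d=np.load(f"{n}d.npy")
    c=(291,238) if n=="top" else (292,186)
    b,g,r=[p[:,:,i].astype(int) for i in range(3)]
    m=((r>90)&(g<60)&(b<60)).astype(np.uint8); w=np.zeros_like(m); w[c[1]-16:c[1]+16,c[0]-18:c[0]+18]=1; m*=w
    v,u=np.nonzero(m); P=np.array([atz(n,(x,y),88) for x,y in zip(u,v)])
    cc,rad=cv2.minEnclosingCircle(P[:,:2].astype(np.float32)); print(n,len(u),"circle",np.array(cc),rad,"mean",P.mean(0))
    if n=="top":
        # panel points by depth
        vs,us=np.mgrid[185:290,250:400]; vs=vs.ravel();us=us.ravel()
        W=np.array([bydepth(n,(x,y),d[y,x]) for x,y in zip(us,vs)])
        k=(W[:,2]>50)&(W[:,2]<70); print("panel z",np.median(W[k,2]),k.sum())
        mm=np.zeros(d.shape,np.uint8); mm[vs[k],us[k]]=1
        mm=cv2.morphologyEx(mm,cv2.MORPH_OPEN,np.ones((5,5)))
        v2,u2=np.nonzero(mm); Q=np.array([atz(n,(x,y),60) for x,y in zip(u2,v2)])
        print("console rect",cv2.minAreaRect(Q[:,:2].astype(np.float32)))
        # lobe fit
        best=[]
        from scipy.optimize import minimize
        ys,xs=np.mgrid[c[1]-16:c[1]+16,c[0]-18:c[0]+18]
        G=np.array([atz(n,(x,y),88)[:2] for x,y in zip(xs.ravel(),ys.ravel())]); L=m[ys.ravel(),xs.ravel()]
        def model(cx,cy,a):
            q=G-[cx,cy]; s=np.hypot(*q.T)<17
            for i in range(3):
                t=a+i*2*np.pi/3; e=np.array([np.cos(t),np.sin(t)]); pr=np.clip(q@e,0,23); s|=np.hypot(*(q-pr[:,None]*e).T)<8
            return s
        for cx in np.arange(cc[0]-10,cc[0]+10,1.):
          for cy in np.arange(cc[1]-10,cc[1]+10,1.):
            for a in np.radians(np.arange(-30,31,3)):
                s=model(cx,cy,a); best.append(((s&(L>0)).sum()/(s|(L>0)).sum(),cx,cy,np.degrees(a)))
        best.sort(reverse=True); print(np.array(best[:30:6])); print(np.array(best[:30]).mean(0))
    y0,x0=(190,250) if n=="top" else (165,220)
    cv2.imwrite(f"pics/{n}c.png",cv2.resize(p[y0:y0+95,x0:x0+140],None,fx=5,fy=5,interpolation=cv2.INTER_CUBIC))
E
convert 2>/dev/null; true
```

```text
top 161 circle [539.6  39.6] 27.9788875579834 mean [539.8  38.9  88. ]Traceback (most recent call last):
  File "<stdin>", line 14, in <module>
  File "h.py", line 11, in bydepth
    o,d=ray(n,px); return o+d*dep
        ~~~^^^^^^
  File "h.py", line 6, in ray
    c,k,D=K(n); u=cv2.undistortPoints(np.array([[px]],float),k,D)[0,0]
          ~^^^
  File "h.py", line 4, in K
    c=get_calibration(n); return c,np.array([[c['fx'],0,c['cx']],[0,c['fy'],c['cy']],[0,0,1]]),np.array(c['D'],float)
ValueError: time passes only in moves, steps and waits
```

```bash
sed -i 's/^import numpy/import functools, numpy/; s/^def K/@functools.cache\ndef K/' h.py; sed -i 's/^import functools, numpy as np, cv2/import functools, cv2\nimport numpy as np/' h.py
python3 - <<'E'
from h import *
np.set_printoptions(precision=1,suppress=True)
for n in ("top","side"):
    p=cv2.imread(f"pics/{n}0.png"); d=np.load(f"{n}d.npy")
    c=(291,238) if n=="top" else (292,186)
    b,g,r=[p[:,:,i].astype(int) for i in range(3)]
    m=((r>90)&(g<60)&(b<60)).astype(np.uint8); w=np.zeros_like(m); w[c[1]-16:c[1]+16,c[0]-18:c[0]+18]=1; m*=w
    if n=="top":
        vs,us=np.mgrid[185:290,250:400]; vs=vs.ravel();us=us.ravel()
        W=np.array([bydepth(n,(x,y),d[y,x]) for x,y in zip(us,vs)])
        k=(W[:,2]>50)&(W[:,2]<70); print("panel z",np.median(W[k,2]),k.sum())
        mm=np.zeros(d.shape,np.uint8); mm[vs[k],us[k]]=1
        mm=cv2.morphologyEx(mm,cv2.MORPH_OPEN,np.ones((5,5)))
        v2,u2=np.nonzero(mm); Q=np.array([atz(n,(x,y),60) for x,y in zip(u2,v2)])
        print("console rect",cv2.minAreaRect(Q[:,:2].astype(np.float32)))
    ys,xs=np.mgrid[c[1]-16:c[1]+16,c[0]-18:c[0]+18]
    G=np.array([atz(n,(x,y),88)[:2] for x,y in zip(xs.ravel(),ys.ravel())]); L=m[ys.ravel(),xs.ravel()]>0
    best=[]
    def model(cx,cy,a):
        q=G-[cx,cy]; s=np.hypot(*q.T)<17
        for i in range(3):
            t=a+i*2*np.pi/3; e=np.array([np.cos(t),np.sin(t)]); pr=np.clip(q@e,0,23); s|=np.hypot(*(q-pr[:,None]*e).T)<8
        return s
    for cx in np.arange(530,548,1.):
      for cy in np.arange(30,52,1.):
        for a in np.radians(np.arange(-30,31,3)):
            s=model(cx,cy,a); best.append(((s&L).sum()/(s|L).sum(),cx,cy,np.degrees(a)))
    best.sort(reverse=True); print(n,np.array(best[:24:8])); print(np.array(best[:30]).mean(0))
    y0,x0=(190,250) if n=="top" else (165,220)
    cv2.imwrite(f"pics/{n}c.png",cv2.resize(p[y0:y0+95,x0:x0+140],None,fx=5,fy=5,interpolation=cv2.INTER_CUBIC))
E
```

```text
panel z 61.04661654921597 7593
console rect ((549.68701171875, -37.60888671875), (310.9626770019531, 179.31240844726562), 87.62666320800781)
top [[  0.7 540.   38.    0. ]
 [  0.7 540.   39.   -3. ]
 [  0.7 539.   39.    3. ]]
[  0.7 539.5  39.3  -1.8]
side [[  0.7 539.   32.    0. ]
 [  0.7 541.   32.   -9. ]
 [  0.7 540.   31.    3. ]]
[  0.7 540.   31.7  -3. ]
```

View pics/topc.png

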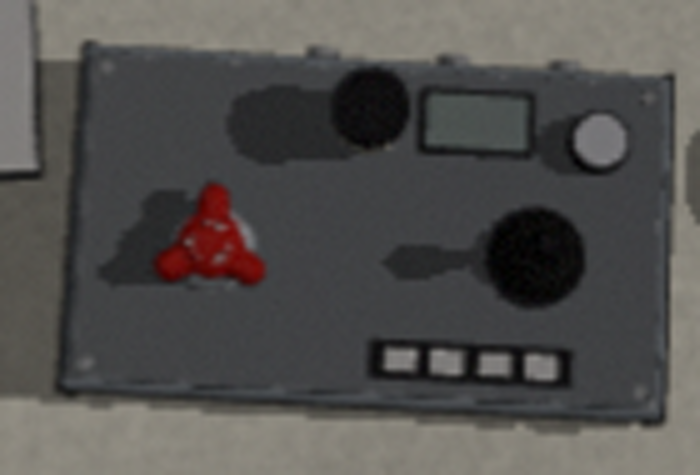

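The crop confirms the choice. The head shows three lobes, at 0/120/240°, with console yaw about −2.4°. Axis estimates agree on about (538, 42). Now for the move numbers.

```bash
cat >> h.py <<'E'
from scipy.spatial.transform import Rotation as Ro
def st():
    s=read_state(); q=s['ee_rot']; return s,Ro.from_quat([q[1],q[2],q[3],q[0]])
def togo(target,yaw=None):
    s,R=st(); print("t",s['time_s'],"pos",np.round(s['eef_pos'],1),"F",np.round(s['ft_force'],1))
    if yaw is not None:
        y=np.radians(yaw); T=np.array([[-np.cos(y),-np.sin(y),0],[-np.sin(y),np.cos(y),0],[0,0,-1]]).T
        T=np.column_stack([[-np.cos(y),-np.sin(y),0],[-np.sin(y),np.cos(y),0],[0,0,-1]])
        print("twist",np.round((R.inv()*Ro.from_matrix(T)).as_rotvec(),3))
    print("slide cm tool",np.round(R.inv().apply(np.array(target)-s['eef_pos'])/10,2))
E
python3 -c "
from h import *
s,R=st();print(np.round(R.as_matrix(),3),s['opening'])
togo([538,42,140],-2.4)"
```

```text
[[-0.959  0.285 -0.   ]
 [ 0.285  0.959 -0.   ]
 [-0.    -0.    -1.   ]] 85.37478072325165
t 0.6 pos [156.6 527.2 231.3] F [ 0.4 -0.6 -0.5]
twist [-0.    -0.    -0.247]
slide cm tool [-50.37 -35.65   9.13]
```

servo_tool(
  slide=[
    [0,0,0],
    [0,0,0],
    [-2.5,-2.9,0],
    [-2.5,-2.9,0],
    [-2.5,-2.9,0],
    [-2.5,-2.9,0],
    [-2.5,-2.9,0],
    [-2.5,-2.9,0],
    [-2.5,-2.9,0],
    [-2.5,-2.9,0],
  ],
  twist=[
    [0,0,-0.124],
    [0,0,-0.123],
    [0,0,0],
    [0,0,0],
    [0,0,0],
    [0,0,0],
    [0,0,0],
    [0,0,0],
    [0,0,0],
    [0,0,0],
  ],
  claw=0,
  newtons=40,
)

```text
time_s: 1.6
eef_pos: [347.5, 285.7, 231.5]
ee_rot: [0.0, 0.021, 1.0, 0.0]
ft_force: [-0.3, -0.2, 0.3]
opening: -0.2
grasp_force: 0.0
```

servo_tool(
  slide=[
    [-2.5,-2.9,0],
    [-2.5,-2.9,0],
    [-2.5,-2.9,0],
    [-2.5,-2.9,0],
    [-2.5,-2.9,1],
    [-2.5,-2.9,2],
    [-2.5,-2.9,2],
    [-2.5,-2.9,2],
    [0,0,2],
    [0,0,0],
  ],
  twist=[
    [0,0,0],
    [0,0,0],
    [0,0,0],
    [0,0,0],
    [0,0,0],
    [0,0,0],
    [0,0,0],
    [0,0,0],
    [0,0,0],
    [0,0,0],
  ],
)

```text
time_s: 2.6
eef_pos: [536.0, 46.2, 138.9]
ee_rot: [-0.003, 0.022, 1.0, 0.0]
ft_force: [-1.2, 0.1, -0.3]
opening: -0.3
grasp_force: 0.0
```

Run:
```python
from h import *
togo([538,42,98],-2.4)
for n in ("top","side"):
    p,d=camera(n)
    if n=="side":
        cv2.imwrite("pics/side1.png",cv2.resize(p[120:270,210:370,::-1],None,fx=4,fy=4,interpolation=cv2.INTER_CUBIC))
print(proj("side",[[538,42,92.5],read_state()['eef_pos']]))
```

```text
t 2.6 pos [536.   46.2 138.9] F [-1.2  0.1 -0.3]
twist [ 0.001 -0.005 -0.001]
slide cm tool [-0.24 -0.42  4.09]
[[291.91547741 182.23590646]
 [291.37009586 165.29989072]]
```

View pics/side1.png

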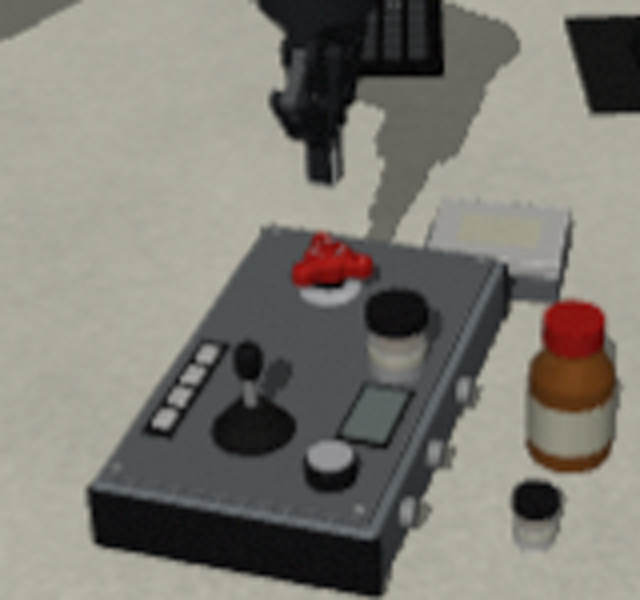

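The side crop shows the shut fingertip at (322,182) over the head at (322,245), with the canister at (397,330) clear. I'll go down.

servo_tool(
  slide=[
    [-0.2,-0.4,1],
    [0,0,1.5],
    [0,0,1.2],
    [0,0,0.3],
    [0,0,0.2],
    [0,0,0.2],
    [0,0,0.2],
    [0,0,0.2],
    [0,0,0.2],
    [0,0,0],
  ],
  twist=[
    [0,0,0],
    [0,0,0],
    [0,0,0],
    [0,0,0],
    [0,0,0],
    [0,0,0],
    [0,0,0],
    [0,0,0],
    [0,0,0],
    [0,0,0],
  ],
)

```text
time_s: 3.7
eef_pos: [538.9, 42.8, 91.6]
ee_rot: [0.0, 0.021, 1.0, -0.0]
ft_force: [-1.2, 0.2, 4.9]
opening: -0.2
grasp_force: 2.4
```

servo_tool(
  slide=[
    [0,0,0.2],
    [0,0,0.2],
    [0,0,0.1],
    [0,0,0.1],
    [0,0,0],
  ],
  twist=[
    [0,0,0],
    [0,0,0],
    [0,0,0],
    [0,0,0],
    [0,0,0],
  ],
)

```text
time_s: 4.2
eef_pos: [538.9, 42.8, 85.9]
ee_rot: [0.0, 0.021, 1.0, -0.0]
ft_force: [-1.7, 0.8, 6.4]
opening: 0.3
grasp_force: 3.1
```

servo_tool(
  slide=[
    [0,0,0.1],
    [0,0,0.05],
    [0,0,0.05],
    [0,0,0],
  ],
  twist=[
    [0,0,0],
    [0,0,0],
    [0,0,0],
    [0,0,0],
  ],
)

```text
time_s: 4.6
eef_pos: [538.9, 42.8, 84.1]
ee_rot: [0.001, 0.021, 1.0, -0.0]
ft_force: [-3.0, 0.0, 8.7]
opening: -0.3
grasp_force: 4.2
```

servo_tool(
  slide=[
    [0,0,0.05],
    [0,0,0.05],
    [0,0,0.05],
    [0,0,0],
  ],
  twist=[
    [0,0,0],
    [0,0,0],
    [0,0,0],
    [0,0,0],
  ],
)

```text
time_s: 5.0
eef_pos: [539.0, 42.8, 83.8]
ee_rot: [0.001, 0.021, 1.0, -0.0]
ft_force: [-6.4, -0.3, 19.3]
opening: -0.3
grasp_force: 9.5
```

That is the hard stop at z≈84, so it should be latched. I'll take the hand off.

servo_tool(
  slide=[
    [0,0,-0.5],
    [0,0,-1.5],
    [0,0,-2],
    [0,0,0],
    [0,0,0],
    [0,0,0],
    [0,0,0],
    [0,0,0],
    [0,0,0],
    [0,0,0],
  ],
  twist=[
    [0,0,0],
    [0,0,0],
    [0,0,0],
    [0,0,0],
    [0,0,0],
    [0,0,0],
    [0,0,0],
    [0,0,0],
    [0,0,0],
    [0,0,0],
  ],
)

```text
time_s: 6.0
eef_pos: [538.7, 42.8, 121.7]
ee_rot: [-0.0, 0.021, 1.0, 0.0]
ft_force: [-0.5, -0.3, -0.0]
opening: 0.3
grasp_force: 0.0
```

Run:
```python
from h import *
p,d=camera("side")
cv2.imwrite("pics/side2.png",cv2.resize(p[140:220,250:340,::-1],None,fx=7,fy=7,interpolation=cv2.INTER_CUBIC))
def m(p):
    p=p.astype(int); k=(p[:,:,0]>90)&(p[:,:,1]<60)&(p[:,:,2]<60); k[:170]=0;k[205:]=0;k[:,:270]=0;k[:,315:]=0
    v,u=np.nonzero(k); return u.mean(),v.mean(),v.min(),v.max(),k.sum()
print(m(cv2.imread("pics/side0.png")[:,:,::-1]),m(p))
print(proj("side",[[538,42,92.5],[538,42,85.5]]))
# start point of the push: console-frame offset (-38-6, 17+14.5)
y=np.radians(-2.4); Rc=np.array([[np.cos(y),-np.sin(y)],[np.sin(y),np.cos(y)]])
for o in ((-44,31.5),(-15,31.5)):
    togo(np.r_[np.array([538,42])+Rc@o,75],-2.4)
```

```text
(np.float64(292.0189873417722), np.float64(185.37974683544303), np.int64(179), np.int64(191), np.int64(158)) (np.float64(291.95569620253167), np.float64(187.28481012658227), np.int64(180), np.int64(193), np.int64(158))
[[291.91547741 182.23590646]
 [292.00519463 184.44230005]]
t 6.05 pos [538.7  42.8 121.7] F [-0.7  0.8 -0.1]
twist [ 0. -0.  0.]
slide cm tool [4.47 3.07 4.67]
t 6.05 pos [538.7  42.8 121.7] F [-0.7  0.8 -0.1]
twist [ 0. -0.  0.]
slide cm tool [1.57 3.07 4.67]
```

View pics/side2.png

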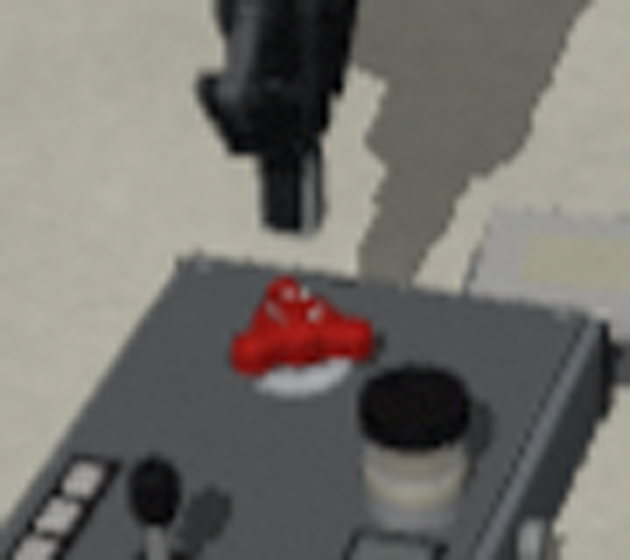

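The head sits about 2 px lower in the side view (mean row 187.3, was 185.4), which is about 7 mm, so it is latched and stays in with nothing touching it. Next, bring the fingertip down behind the left lobe (120°) and push it +x.

servo_tool(
  slide=[
    [2.2,1.6,0],
    [2.2,1.6,0],
    [0,0,1.5],
    [0,0,1.5],
    [0,0,1.5],
    [0,0,0.25],
    [0,0,0],
  ],
  twist=[
    [0,0,0],
    [0,0,0],
    [0,0,0],
    [0,0,0],
    [0,0,0],
    [0,0,0],
    [0,0,0],
  ],
)

```text
time_s: 6.75
eef_pos: [496.1, 76.6, 74.3]
ee_rot: [-0.0, 0.021, 1.0, 0.0]
ft_force: [-0.2, -1.1, 0.7]
opening: 0.3
grasp_force: 0.0
```

Run:
```python
from h import *
np.set_printoptions(precision=1,suppress=True)
a=[]
for n in ("top","side"):
    p,d=camera(n)
    a.append(cv2.resize(p[(215 if n=="top" else 160):(265 if n=="top" else 210),265:325,::-1],(480,400),interpolation=cv2.INTER_CUBIC))
    for r in pinpoint(n,"stop_top")[:1]: print(n,r['score'],atz(n,r['centre'],85.5))
cv2.imwrite("pics/both3.png",cv2.resize(np.hstack(a),(800,333)))
print(read_state()['eef_pos'],read_state()['ft_force'])
```

```text
side 0.71 [541.3  54.   85.5]
[496.5  76.6  75. ] [0.2 0.  0.3]
```

View pics/both3.png

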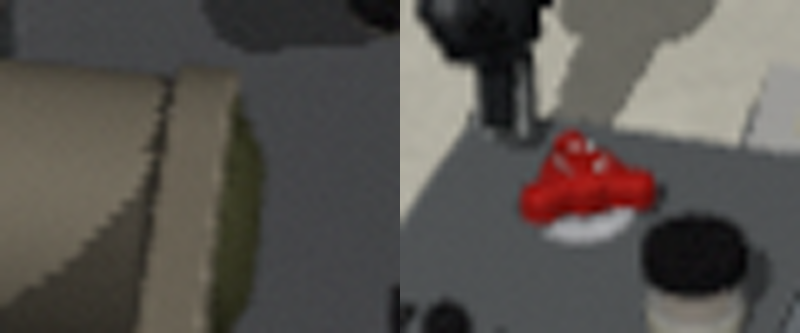

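The right half (side view) shows the fingertip at about (510,140), behind and left of the lobed head at (590,180), with no contact. The top view is blocked by the arm. Starting the push.

servo_tool(
  slide=[
    [-0.5,0,0],
    [-0.5,0,0],
    [-0.3,0,0],
    [-0.2,0,0],
    [0,0,0],
  ],
  twist=[
    [0,0,0],
    [0,0,0],
    [0,0,0],
    [0,0,0],
    [0,0,0],
  ],
)

```text
time_s: 7.45
eef_pos: [511.3, 76.0, 74.3]
ee_rot: [-0.0, 0.021, 1.0, 0.0]
ft_force: [0.3, 0.8, -0.1]
opening: 0.2
grasp_force: 0.0
```

servo_tool(
  slide=[
    [-0.2,0,0],
    [-0.2,0,0],
    [0,0,0],
  ],
  twist=[
    [0,0,0],
    [0,0,0],
    [0,0,0],
  ],
)

```text
time_s: 7.75
eef_pos: [514.3, 76.5, 74.1]
ee_rot: [-0.001, 0.021, 1.0, 0.001]
ft_force: [-4.0, 3.9, 1.1]
opening: -0.1
grasp_force: 2.6
```

servo_tool(
  slide=[
    [-0.2,0,0],
    [-0.2,0,0],
    [0,0,0],
  ],
  twist=[
    [0,0,0],
    [0,0,0],
    [0,0,0],
  ],
)

```text
time_s: 8.05
eef_pos: [517.7, 77.3, 74.0]
ee_rot: [-0.002, 0.021, 1.0, 0.001]
ft_force: [-5.2, 9.6, 2.7]
opening: -0.1
grasp_force: 5.5
```

The force leans to +y, so the finger is on the lobe's round end and too far out. Back off, shift 8 mm inward, and push again.

servo_tool(
  slide=[
    [0.7,0,0],
    [0.9,0,0],
    [0,-0.4,0],
    [0,-0.4,0],
    [-0.4,0,0],
    [-0.3,0,0],
    [0,0,0],
  ],
  twist=[
    [0,0,0],
    [0,0,0],
    [0,0,0],
    [0,0,0],
    [0,0,0],
    [0,0,0],
    [0,0,0],
  ],
)

```text
time_s: 8.75
eef_pos: [509.8, 68.1, 74.2]
ee_rot: [-0.001, 0.021, 1.0, 0.0]
ft_force: [-1.7, 0.5, 2.2]
opening: -0.1
grasp_force: 1.0
```

servo_tool(
  slide=[
    [-0.2,0,0],
    [-0.2,0,0],
    [0,0,0],
  ],
  twist=[
    [0,0,0],
    [0,0,0],
    [0,0,0],
  ],
)

```text
time_s: 9.05
eef_pos: [512.7, 68.7, 73.9]
ee_rot: [-0.001, 0.021, 1.0, 0.001]
ft_force: [-4.7, 4.3, 0.8]
opening: 0.1
grasp_force: 2.6
```

servo_tool(
  slide=[
    [-0.2,0,0],
    [-0.2,0,0],
    [0,0,0],
  ],
  twist=[
    [0,0,0],
    [0,0,0],
    [0,0,0],
  ],
)

```text
time_s: 9.35
eef_pos: [516.5, 68.7, 73.7]
ee_rot: [-0.002, 0.021, 1.0, 0.001]
ft_force: [-6.2, 4.4, 0.2]
opening: 0.0
grasp_force: 2.5
```

servo_tool(
  slide=[
    [-0.2,-0.1,0],
    [-0.2,-0.1,0],
    [0,0,0],
  ],
  twist=[
    [0,0,0],
    [0,0,0],
    [0,0,0],
  ],
)

```text
time_s: 9.65
eef_pos: [519.7, 67.1, 73.6]
ee_rot: [-0.003, 0.021, 1.0, 0.001]
ft_force: [-7.2, 8.1, 1.5]
opening: 0.0
grasp_force: 5.1
```

Run:
```python
from h import *
p,d=camera("side")
cv2.imwrite("pics/side4.png",cv2.resize(p[150:210,255:335,::-1],None,fx=8,fy=8,interpolation=cv2.INTER_CUBIC))
```

```text
(no output)
```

View pics/side4.png

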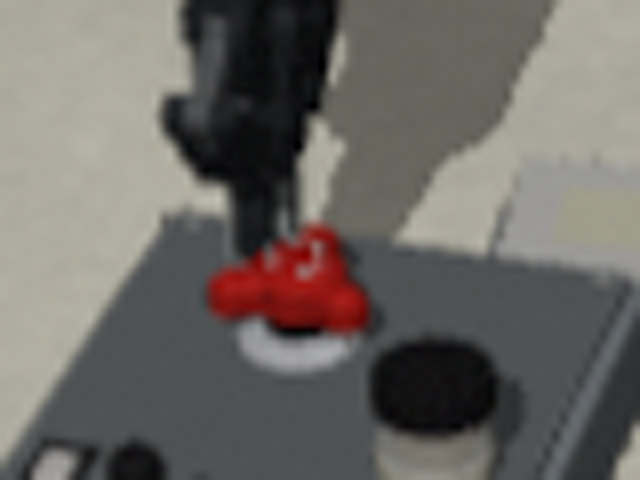

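The head at (300,280) has turned clockwise, and the dark neck now shows below it. I'll check the angle and height by projecting the lobe ends.

Run:
```python
from h import *
from scipy.optimize import least_squares
obs0=np.array([[284.4,186.6],[298.1,188.4],[295,180]]) # lobes 240,0,120
lo=np.radians([240,0,120])
def P(x):
    a=lo-np.radians(2.4)-x[2]; return proj("side",np.c_[x[0]+25*np.cos(a),x[1]+25*np.sin(a),np.full(3,x[3])])
for z,l in ((84,"out"),(77,"in")):
    r=least_squares(lambda x:(P([x[0],x[1],x[2],z])-obs0).ravel(),[538,42,.5]); print(l,r.x,r.cost)
```

```text
out [5.39301936e+02 4.21203738e+01 5.01585171e-01] 0.8844128916840271
in [5.36025945e+02 5.27225407e+01 5.01428317e-01] 0.7613369186331883
```

The fit gives a turn of about 0.5 rad, and the "out" height agrees with the known axis (539,42), so it has probably sprung out. I'll push a little further to be sure, then back off and check.

servo_tool(
  slide=[
    [-0.2,0,0],
    [-0.2,0,0],
    [0,0,0],
  ],
  twist=[
    [0,0,0],
    [0,0,0],
    [0,0,0],
  ],
)

```text
time_s: 10.0
eef_pos: [521.9, 67.9, 73.2]
ee_rot: [-0.005, 0.021, 1.0, 0.002]
ft_force: [-13.8, 12.6, 4.2]
opening: 0.3
grasp_force: 9.4
```

servo_tool(
  slide=[
    [0.5,0,0],
    [0.8,0,0],
    [1,0.5,0],
    [1,0.5,0],
    [0,0,-2],
    [0,0,-4],
    [0,0,-4],
    [0,0,-2],
    [0,0,0],
  ],
  twist=[
    [0,0,0],
    [0,0,0],
    [0,0,0],
    [0,0,0],
    [0,0,0],
    [0,0,0],
    [0,0,0],
    [0,0,0],
    [0,0,0],
  ],
)

```text
time_s: 10.9
eef_pos: [494.0, 77.0, 197.2]
ee_rot: [0.003, 0.021, 1.0, -0.0]
ft_force: [0.2, 0.4, -0.8]
opening: -0.1
grasp_force: 0.0
```

Run:
```python
from h import *
p,d=camera("side")
cv2.imwrite("pics/side5.png",cv2.resize(p[140:220,250:340,::-1],None,fx=7,fy=7,interpolation=cv2.INTER_CUBIC))
def m(p):
    p=p.astype(int); k=(p[:,:,0]>90)&(p[:,:,1]<60)&(p[:,:,2]<60); k[:170]=0;k[205:]=0;k[:,:270]=0;k[:,315:]=0
    v,u=np.nonzero(k); return u.mean(),v.mean(),v.min(),v.max(),k.sum()
print(m(cv2.imread("pics/side0.png")[:,:,::-1]),m(p)); print(read_state()['eef_pos'],read_state()['ft_force'])
```

```text
(np.float64(292.0189873417722), np.float64(185.37974683544303), np.int64(179), np.int64(191), np.int64(158)) (np.float64(292.038961038961), np.float64(185.45454545454547), np.int64(179), np.int64(191), np.int64(154))
[493.14941164  76.97934897 195.19025186] [ 0.79541537 -0.05775862 -0.98468265]
```

View pics/side5.png

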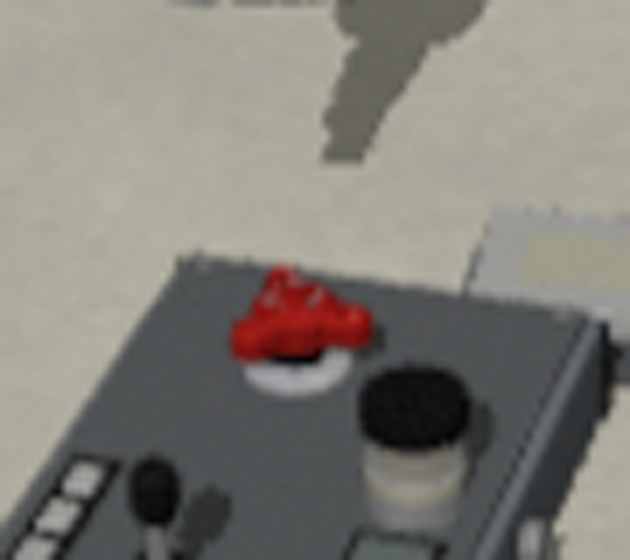

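The head is back out and turned to rest. Its mean row is 185.45, against 185.38 at the start and 187.3 latched. The canister and joystick have not moved and the hand is clear, so I'm handing in.

```bash
python3 -c "
from plant import *
print(finish_job())"
```

```text
the job is handed in; nothing more can be done
None
```

The stop button latched and stayed in with the hand off, then sprang fully out again when one lobe was pushed clockwise; the hand is clear, the joystick and canister stand as before, and the job was handed in at about 11 s (no verdict returned).

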